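Push the coin box through the gap onto its cork pad

TASK

Push the red lacquered coin box along the bench with the fingers, through the narrow gap between the beige planter and the clear photo block, until it stands wholly on the cork pad behind them. Only push it: it must stay flat on the bench, never lifted or tipped. It may brush the planter and the photo block but must not be rammed into them, and the remote, the steel clip and the candle stay where they are.

Things in the scene. Friction and masses are not known exactly. Their poses are not given: they have to be found in the camera images.
- coinbox: Loose coin box, glossy red, clipped-on lid (thin dark seam), brass clasps on both ends, brass bar on top; one rigid piece, 100 (x) x 88 (y) x 40 (z) mm, edges rounded 4 to 5 mm, 0.25 to 0.5 kg, slides on the bench. Origin: centre of the underside. Its +x end leads, at the start up to 0.4 rad off the pad's +x, its centre up to 30 mm to either side of the gap's centre line.
- pad: Cork pad inlaid flush in the bench top (no step), 140 (its x) x 120 (its y) mm. Origin: its centre, at bench height. Its +x axis is the direction in which the box passes through the gap (roughly world +y); the gap's centre line is the pad's x axis. The gap lies on its -x side; the box starts before the gap, its centre 250 to 300 mm from the pad's centre.
- gap (a point): Middle of the gap between planter and photo block, at bench height, 105 mm from the pad's centre on its -x side. The gap is 96 mm wide (4 mm to spare on each side of the box) and 50 mm long in the push direction; its far end is 10 mm short of the pad's edge. Axes as the pad's.
- corner_fl (a point): Lower corner of the coin box at its +x, +y end (50, 44, 0 mm from its origin).
- corner_fr (a point): Lower corner of the coin box at its +x, -y end (50, -44, 0 mm).
- corner_bl (a point): Lower corner of the coin box at its -x, +y end (-50, 44, 0 mm).
- corner_br (a point): Lower corner of the coin box at its -x, -y end (-50, -44, 0 mm).
- planter: Beige ceramic planter, fixed: a block 50 (its x) x 80 (its y) x 60 mm high, edges rounded 10 mm, with small succulents standing about 16 mm above its rim. Stands square on one side of the gap (either side), centre 88 mm from the gap's centre line. Origin: centre of the underside; axes as the pad's.
- photo: Clear acrylic photo block with a landscape picture on a white core, fixed: 50 (its x) x 80 (its y) x 60 mm high, edges rounded 8 mm. Stands square on the other side of the gap, centre 88 mm from the centre line. Origin: centre of the underside; axes as the pad's.
- remote: Black remote, loose, 150 (its x) x 44 x 18 mm high, beside the pad. Leave alone. Origin: centre of the underside.
- clip: Stainless steel spring clip, loose, about 70 (its x) x 60 x 26 mm high, on the other side of the pad from the remote. Leave alone. Origin: centre of the underside.
- candle: White round candle jar, loose, 64 mm diameter, 50 mm high, beyond the pad's +x edge, 48 mm or more from it. Leave alone. Origin: centre of the underside.
There are look-alikes about, which are no part of the job. Several things look just like the coinbox: the one meant starts nearest to the robot's base.

How it is judged:
On the way:
1. the coin box is in the gap between planter and photo block (x of coinbox in the frame of gap between -0.03 and 0.03 m and y of coinbox in the frame of gap between -0.012 and 0.012 m), for 0.05 s.
At the end, for the whole second after the job is handed in: All four lower corners of the coin box lie within the outline of the cork pad (140 x 120 mm), the box is flat on the bench and at rest, and remote, clip and candle are within 10 mm of where they started (x of corner_fl in the frame of pad between -0.07 and 0.07 m and y of corner_fl in the frame of pad between -0.06 and 0.06 m and x of corner_fr in the frame of pad between -0.07 and 0.07 m and y of corner_fr in the frame of pad between -0.06 and 0.06 m and x of corner_bl in the frame of pad between -0.07 and 0.07 m and y of corner_bl in the frame of pad between -0.06 and 0.06 m and x of corner_br in the frame of pad between -0.07 and 0.07 m and y of corner_br in the frame of pad between -0.06 and 0.06 m and height (world z) of coinbox below 0.004 m and angle between coinbox's own z axis and vertical below 0.05 rad and linear speed of coinbox below 0.01 m/s and distance of each of remote, clip, candle from where it was at the start of the episode below 0.01 m); the robot touches nothing.
It fails at once if the coin box is lifted (8 mm) or tipped (0.12 rad) (height (world z) of coinbox above 0.008 m or angle between coinbox's own z axis and vertical above 0.12 rad).
It fails at once if the planter or photo block is rammed or shoved (more than 25 N) (contact force between any of planter, photo and anything else above 25 N).
It fails at once if the remote, clip or candle is moved by more than 10 mm (distance of any of remote, clip, candle from where it was at the start of the episode above 0.01 m).
It also fails if it takes over 54 s, if anything falls off the work surface, if the arm or the gripper's body presses on something with over 40 N, if the wrist force passes 120 N, or if a joint passes its speed limit or range.

ROBOT

A 7-joint arm with a two-finger parallel gripper is mounted at the origin on the work surface. World frame = base frame: x ahead of the robot, y to its left, z up, the work surface at z = 0. Lengths are in m, angles in rad, forces in N, time in s.
With the tool pointing down it reaches from about 0.425 to 0.925 m from the base axis. Payload 6.8 kg.
Tool frame: the origin (TCP) lies midway between the tips of the shut fingers; the grasp point (between the pads) lies 19 mm behind it; z points along the fingers, y is the line along which they close (so a half turn about z gives the same grasp; the last joint's range is limited). The gripper opens to 85 mm and grips with 20 to 120 N. Pads are 22 mm wide; open, the fingers measure 114 mm over their backs; the gripper's body (76 mm by 85 mm) begins 54 mm behind the grasp point. The pads swing forward as they close: fully open they stand 13 mm farther back than shut.
Start: joints at [1.033, 0.477, 0.022, 1.555, -0.011, 1.109, -0.083], TCP at [0.281, -0.614, 0.231] pointing down, gripper open.
Joint ranges: [-2.96, 2.96], [-0.34, 2.1], [-1.41, 1.46], [0.24, 2.44], [-1.37, 4.51], [0.17, 1.92], [-2.96, 2.96]. Speed limits (rad/s): [2.39, 2.39, 3.14, 3.14, 3.14, 3.14, 3.14].

INTERFACE

Orientations are given as a unit quaternion [w, x, y, z].
In Python, from station import readout, imaging, hand_in gives the robot as it stands.
- The arm moves only by the tool drive_tool, never from a script. Its argument "series" is a list of rows, each a list of 5 numbers: the shift along the tool's x, y, z in cm, then the turn about the tool's z in degrees, then the closure, from -1 (fully open) to 1 (shut). A call has 1 to 8 rows; each row shifts and turns the commanded pose from where the row before left it, along the tool's axes as they then stand; what a row does not reach is not made up. A row lasts 1/10 s, in which the tool goes at most 50 mm and 8.59 degrees, less where a joint would pass 70% of its speed; a pose out of reach is approached as far as the arm can. A call with a gripper value outside its range is refused whole. The fingers move at their own pace and stop on an object; "squeeze" is the grip in N (left out, the last holds). Time passes only in rows, so rows that do not move let the fingers close. It gives the time, the measured TCP pose, the force, the opening and the grip force at its end, in the units of the state.
- readout.get_obs(): the state, without advancing time (a new reading comes with each control period).
- imaging.read_camera(name): name is "scene" or "side" or "wrist"; returns the picture (420x560x3 uint8, red, green, blue); there is no depth.
- imaging.camera_model(name): a dict with "vfov" (degrees; the focal length in pixels is half the picture's height over the tangent of half this angle, whatever the lens; pixels are square), "cx", "cy" (the principal point, pixels), "xyz" and "orientation" of the camera in the world. Camera axes: x right, y down, z forward; pixel columns grow to the right and rows downward; lengths in m; the calibration is good to about 2 mm. A picture is of the moment at which its call begins: read the wrist's pose just before it. camera_model takes no time and is no camera call; for the wrist camera it gives the pose at the moment of the call.
- hand_in(): hands the job in; it is judged then, once.
Trained networks look in the newest picture that a camera, given by its name, has taken for a name from the list of things; names that differ only in an ending like _2 or _b are one class to them, and where a whole thing is asked for, a point or a joint stands for the part that bears it (a point fixed in the world has none). Each returns a list of dicts, best first, with "conf" (0 to 1); they miss things now and then, are a little off and sometimes report something else, mostly with a low value. They report only what shows in the picture. A call takes as long as a camera call. They do not tell look-alikes from the thing itself.
- imaging.cut_out(thing, camera): "mask" (420x560 bool, what is visible of it) and "centre" ([column, row] in pixels, amid what is visible of it).
The state is a dict: "t": time; "q": joint angles; "joint_vel": joint speeds; "joint_torque": joint torques, N m; "eef_pos": TCP position; "tool_rot": TCP orientation; "contact_force": force on the tool from outside, world axes, zero at the start; "torque": the same for the moment, N m; "gripper_width": opening from 0.0 (shut) to 1.0 (fully open); "grasp_force": force on a finger pad.
Only numpy, scipy, OpenCV 4.12 (cv2) and the standard library are available. Lean on these libraries where they do the work, as an engineer would, in place of code of your own. Each camera call takes 0.05 s, during which the arm holds its last target. There are 200 camera calls.

## Working session

There is one attempt and no reset: what is moved stays moved. The work goes in short steps, Python scripts to look and compute and a tool call to move; the robot and the scene stay as the last step left them, time stands still between calls to the robot, and variables do not carry over. Pictures are saved under pics/ and viewed, at most 13 in all, crops included, and the job is handed in when it is done.

Besides the shell and the picture viewer there is one more tool, called after "Request:" by a JSON object that holds its "method" and its "body". drive_tool: Moves the arm, as the interface text tells. Its arguments: {"type":"object","properties":{"series":{"type":"array"},"squeeze":{"type":"number"}},"required":["series"]}

```bash
mkdir -p pics; ls; cat > h.py <<'E'
import numpy as np, cv2
from station import readout, imaging, hand_in
from scipy.spatial.transform import Rotation as R
def rot(q): return R.from_quat([q[1],q[2],q[3],q[0]]).as_matrix()
def cam(n):
    m=imaging.camera_model(n); f=210/np.tan(np.radians(m['vfov'])/2)
    return f,m['cx'],m['cy'],np.array(m['xyz']),rot(m['orientation'])
def to_plane(n,px,z=0.):
    f,cx,cy,p,M=cam(n); px=np.atleast_2d(px).astype(float)
    d=np.c_[(px[:,0]-cx)/f,(px[:,1]-cy)/f,np.ones(len(px))]@M.T
    return p+d*((z-p[2])/d[:,2])[:,None]
def proj(n,X):
    f,cx,cy,p,M=cam(n); c=(np.atleast_2d(X)-p)@M
    return np.c_[cx+f*c[:,0]/c[:,2],cy+f*c[:,1]/c[:,2]]
def save(n,im): cv2.imwrite('pics/'+n,im[:,:,::-1])
E
python3 - <<'E'
from h import *
for n in ['scene','side']:
    save(n+'0.png',imaging.read_camera(n)); m=imaging.camera_model(n); print(n,m)
    for t in ['coinbox','pad','planter','photo','remote','clip','candle']:
        for d in imaging.cut_out(t,n):
            if d['conf']>.2: print(t,round(d['conf'],2),np.round(d['centre']),d['mask'].sum(),to_plane(n,d['centre'],0.02)[0].round(3))
print(imaging.camera_model('wrist'))
o=readout.get_obs();print(o)
a=cv2.imread('pics/scene0.png');b=cv2.imread('pics/side0.png')
E
```

```text
pics
scene {'vfov': 44.89379893959484, 'cx': 273.5625402157754, 'cy': 214.40256228770974, 'xyz': array([ 1.33634822, -0.28924056,  0.83973897]), 'orientation': array([-0.31282816,  0.77186858,  0.50973878, -0.21569379])}
coinbox 0.93 [168. 280.] 2358 [ 0.67  -0.254  0.02 ]
coinbox 0.91 [219. 219.] 1737 [ 0.55  -0.106  0.02 ]
coinbox 0.91 [108. 247.] 2036 [ 0.532 -0.35   0.02 ]
coinbox 0.58 [265. 277.] 2172 [ 0.742 -0.071  0.02 ]
pad 0.64 [338. 198.] 2023 [0.596 0.172 0.02 ]
planter 0.68 [305. 227.] 1055 [0.648 0.063 0.02 ]
planter 0.67 [338. 196.] 1864 [0.591 0.176 0.02 ]
photo 0.81 [282. 176.] 850 [0.473 0.084 0.02 ]
remote 0.63 [317. 158.] 756 [0.444 0.192 0.02 ]
clip 0.81 [376. 236.] 732 [0.734 0.192 0.02 ]
candle 0.93 [400. 164.] 650 [0.549 0.372 0.02 ]
candle 0.24 [284. 178.] 792 [0.478 0.085 0.02 ]
side {'vfov': 54.74757731037571, 'cx': 275.8212038267779, 'cy': 214.72924057615322, 'xyz': array([0.1936937 , 0.54149649, 0.5197603 ]), 'orientation': array([ 0.13654624, -0.2956863 ,  0.84256708, -0.42895856])}
coinbox 0.74 [314. 160.] 1235 [ 0.672 -0.246  0.02 ]
coinbox 0.7 [383. 1
[... 701 characters left out ...]
rray([ 1.03289777,  0.47696245,  0.02240852,  1.55540847, -0.01153193,
        1.10929504, -0.08307269]), 'joint_vel': array([-0.00109228, -0.00115539,  0.00051671,  0.00032201, -0.00106697,
        0.0002739 ,  0.00131155]), 'joint_torque': array([-1.03582708e-03, -5.96259427e+01,  1.60606138e+00, -2.81534207e+01,
        1.25722706e-02,  1.56687554e-03, -5.68238960e-06]), 'eef_pos': array([ 0.28128018, -0.61361785,  0.23132968]), 'tool_rot': array([2.07453865e-05, 9.76999549e-01, 2.13241367e-01, 2.68078420e-05]), 'contact_force': array([ 0.33492949, -0.39462175, -0.98004769]), 'torque': array([-0.01293829,  0.00149806, -0.00682538]), 'grasp_force': 0.0, 'gripper_width': 1.0026362685292702}
```

View pics/scene0.png

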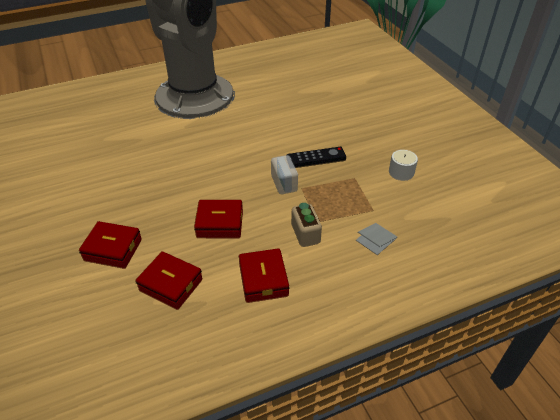

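View pics/side0.png

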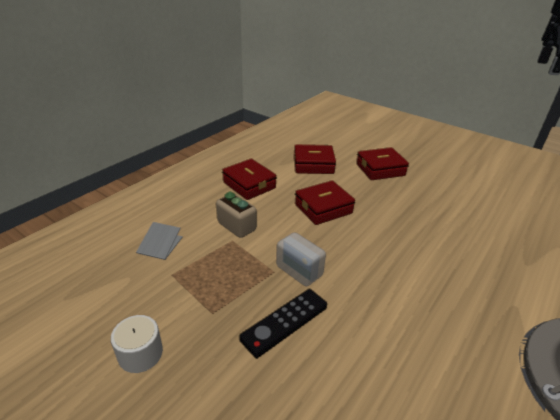

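```bash
cat >> h.py <<'E'
from scipy.optimize import minimize
def hullpts(L,W,H,r):
    # rounded box: spheres of radius r at inset corners
    u=R.random(60,random_state=0).as_matrix()[:,:,0]*r
    c=np.array([[sx*(L/2-r),sy*(W/2-r),z] for sx in(-1,1) for sy in(-1,1) for z in(r,H-r)])
    return (c[:,None]+u[None]).reshape(-1,3)
BOX=hullpts(.1,.088,.04,.0045); PHO=hullpts(.05,.08,.06,.008)
PLA=hullpts(.05,.08,.06,.010)
PAD=np.array([[sx*.07,sy*.06,0] for sx in(-1,1) for sy in(-1,1)])
def place(P,x,y,a):
    c,s=np.cos(a),np.sin(a); return P@np.array([[c,s,0],[-s,c,0],[0,0,1]])+[x,y,0]
S=4
def hullmask(pr,pts):
    p=pr(pts); m=np.zeros((420*S,560*S),np.uint8)
    cv2.fillConvexPoly(m,cv2.convexHull(np.round(p*S+S/2-.5).astype(np.int32)),1)
    return cv2.resize(m,(560,420),interpolation=cv2.INTER_AREA) if 0 else cv2.resize(m.astype(np.float32),(560,420),interpolation=cv2.INTER_AREA)
def projector(n):
    f,cx,cy,p,M=cam(n)
    def pr(X):
        c=(X-p)@M; return np.c_[cx+f*c[:,0]/c[:,2],cy+f*c[:,1]/c[:,2]]
    return pr
def iou(a,b,ok=None):
    if ok is None: ok=1
    return (np.minimum(a,b)*ok).sum()/((np.maximum(a,b)*ok).sum()+1e-9)
def nm(f,x0,d=(.01,.01,.08)):
    x0=np.array(x0,float); best=None
    for k in range(2):
        s=np.vstack([x0]+[x0+np.eye(len(x0))[i]*d[i]*(1,-.5)[k] for i in range(len(x0))])
        r=minimize(f,x0,method='Nelder-Mead',options=dict(initial_simplex=s,xatol=1e-4,fatol=1e-5,maxiter=150)); x0=r.x
    return r.x,r.fun
def redmask(im,near,n):
    # red box nearest pixel 'near'
    h=cv2.cvtColor(im,cv2.COLOR_RGB2HSV)
    return ((h[...,0]<8)|(h[...,0]>172))&(h[...,1]>150)&(h[...,2]>25)
E
python3 - <<'E'
from h import *
ims={n:imaging.read_camera(n) for n in['scene','side']}
pr={n:projector(n) for n in ims}
def near(t,n,c):
    l=imaging.cut_out(t,n); l=[d for d in l if np.hypot(*(np.array(d['centre'])-c))<15]
    return l[0]['mask'].astype(np.float32)
bm={'scene':near('coinbox','scene',(219,219)),'side':near('coinbox','side',(321,204))}
for ns in (['scene','side'],['scene'],['side']):
    f=lambda x:-sum(iou(bm[n],hullmask(pr[n],place(BOX,*x))) for n in ns)/len(ns)
    print('box',ns,*nm(f,(.55,-.1,1.6)))
pm={'scene':near('photo','scene',(282,176)),'side':near('photo','side',(297,256))}
lm={'scene':near('planter','scene',(305,227)),'side':near('planter','side',(239,214))}
dm={'side':near('pad','side',(219,276))}
T=lambda x,dx,dy:(x[0]+np.cos(x[2])*dx-np.sin(x[2])*dy,x[1]+np.sin(x[2])*dx+np.cos(x[2])*dy,x[2])
def parts(x,n):
    v=[iou(pm[n],hullmask(pr[n],place(PHO,*T(x,-.105,.088)))), iou(lm[n],hullmask(pr[n],place(PLA,*T(x,-.105,-.088))))]
    if n in dm: v.append(iou(dm[n],hullmask(pr[n],place(PAD,*x))))
    return v
for ns in (['scene','side'],['scene'],['side']):
    f=lambda x:-sum(sum(parts(x,n)) for n in ns)
    x,v=nm(f,(.585,.18,1.6)); print('pad',ns,x,v,[np.round(parts(x,n),3) for n in ns])
# single
for k,m,P,s in(('photo',pm,PHO,(.48,.08,1.6)),('planter',lm,PLA,(.65,.055,1.6))):
    f=lambda x:-sum(iou(m[n],hullmask(pr[n],place(P,*x))) for n in m)
    print(k,*nm(f,s))
print('padonly',*nm(lambda x:-iou(dm['side'],hullmask(pr['side'],place(PAD,*x))),(.585,.18,1.6)))
im=cv2.resize(ims['scene'][170:260,170:320],None,fx=5,fy=5,interpolation=cv2.INTER_CUBIC);save('crop1.png',im)
E
```

```text
box ['scene', 'side'] [ 0.54918454 -0.10396763  1.16168637] -0.9485182762145996
box ['scene'] [ 0.54661401 -0.10428439  1.19097664] -0.9527972936630249
box ['side'] [ 0.54995935 -0.10369162  1.1541004 ] -0.9762342572212219
pad ['scene', 'side'] [0.58071056 0.17878721 1.43718958] -4.715229511260986 [array([0.94 , 0.908], dtype=float32), array([0.96 , 0.944, 0.963], dtype=float32)]
pad ['scene'] [0.57914231 0.17785947 1.43403682] -1.905364751815796 [array([0.958, 0.947], dtype=float32)]
pad ['side'] [0.58135083 0.17967151 1.43394379] -2.895139694213867 [array([0.968, 0.95 , 0.977], dtype=float32)]
photo [0.47923367 0.08597873 1.44227279] -1.9003899097442627
planter [0.65293265 0.06279262 1.44816908] -1.864230751991272
padonly [0.58154735 0.18044864 1.43693365] -0.9817236661911011
```

View pics/crop1.png

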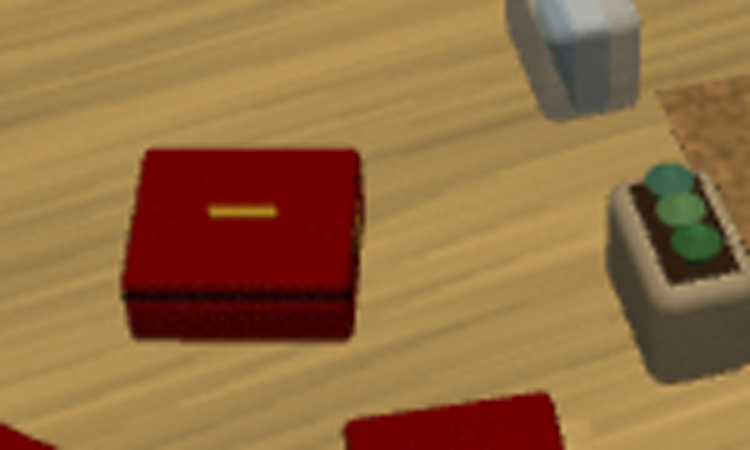

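Boxes in scene image: (168,280), (219,219), (108,247), (265,277). The one meant is (219,219) ≈ (0.549,-0.104), 0.56 m from the base (others ≥0.63 m), lined up before the gap; the crop confirms it: red with brass bar on top and clasp towards the gap, with the photo block (upper right) and planter (right). Pad frame: box ≈ (-285,-6) mm, yaw -0.27 relative. First I'll nudge its right front side to square it.

Request:
{"method": "drive_tool", "body": {"series": [[0, 0, 0, -8.25, 1], [0, 0, 0, -8.25, 1], [0, 0, 0, -8.25, 1], [0, 0, 0, -8.25, 1], [0, 0, 0, -8.25, 1], [0, 0, 0, -8.25, 1], [0, 0, 0, -8.25, 1]]}}

```text
t: 1.95
eef_pos: [0.2812, -0.6136, 0.2313]
tool_rot: [-0.0, 0.751, 0.661, -0.0]
contact_force: [0.3, 0.2, 0.4]
gripper_width: 0.001
grasp_force: 0.0
```

Request:
{"method": "drive_tool", "body": {"series": [[4, 2, 0, 0, 1], [4, 2, 0, 0, 1], [4, 2, 0, 0, 1], [4, 2, 0, 0, 1], [4, 2, 0, 0, 1], [4, 2, 0, 0, 1], [4, 2, 0, 0, 1]]}}

```text
t: 2.65
eef_pos: [0.458, -0.3532, 0.2316]
tool_rot: [0.0, 0.753, 0.658, -0.0]
contact_force: [1.0, 0.2, 0.4]
gripper_width: 0.002
grasp_force: 0.0
```

Request:
{"method": "drive_tool", "body": {"series": [[4, 2, 0, 0, 1], [4, 2, 0, 0, 1], [4, 2, 0, 0, 1], [4, 2, 0, 0, 1], [4, 2, 0, 0, 1], [0, 0, 0, 0, 1]]}}

```text
t: 3.25
eef_pos: [0.5864, -0.1614, 0.2318]
tool_rot: [-0.001, 0.749, 0.662, 0.002]
contact_force: [-0.5, 0.3, 0.3]
gripper_width: 0.001
grasp_force: 0.0
```

```bash
cat >> h.py <<'E'
T=lambda x,dx,dy:(x[0]+np.cos(x[2])*dx-np.sin(x[2])*dy,x[1]+np.sin(x[2])*dx+np.cos(x[2])*dy,x[2])
def inpad(P,pad):
    c,s=np.cos(pad[2]),np.sin(pad[2]); d=np.array(P[:2])-pad[:2]
    return np.array([c*d[0]+s*d[1],-s*d[0]+c*d[1]])
def pick(t,n,X,tol=25):
    c=proj(n,np.array(X))[0]; l=[d for d in imaging.cut_out(t,n) if np.hypot(*(np.array(d['centre'])-c))<tol]
    return l[0]['mask'].astype(np.float32) if l else None
E
python3 - <<'E'
from h import *
im=imaging.read_camera('wrist'); pr=projector('wrist')
print(imaging.camera_model('wrist'))
for t in ['coinbox','photo','planter','pad']:
    for d in imaging.cut_out(t,'wrist'): 
        if d['conf']>.3: print(t,d['conf'],d['centre'],to_plane('wrist',d['centre'],.03)[0].round(3))
m=pick('coinbox','wrist',(.549,-.104,.03),40)
x,v=nm(lambda x:-iou(m,hullmask(pr,place(BOX,*x))),(.549,-.104,1.16)); print('box',x,v)
out=im.copy()
for P in (place(BOX,*x),place(PHO,*T((.581,.179,1.436),-.105,.088)),place(PLA,*T((.581,.179,1.436),-.105,-.088)),place(PAD,.581,.179,1.436)):
    cv2.polylines(out,[cv2.convexHull(np.round(pr(P)).astype(np.int32))],True,(0,255,255))
save('w1.png',out)
E
```

```text
{'vfov': 67.68234979342732, 'cx': 278.34981771771123, 'cy': 204.8540568718043, 'xyz': array([ 0.59377925, -0.08988909,  0.37512222]), 'orientation': array([ 0.15189097,  0.98638566, -0.06236599, -0.00910772])}
coinbox 0.96 [235.7, 289.4] [ 0.511 -0.305  0.03 ]
coinbox 0.86 [232.8, 125.6] [ 0.542 -0.107  0.03 ]
coinbox 0.65 [411.0, 69.3] [ 0.731 -0.075  0.03 ]
coinbox 0.55 [355.1, 238.4] [ 0.664 -0.255  0.03 ]
planter 0.63 [233.9, 125.8] [ 0.542 -0.11   0.03 ]
pad 0.64 [234.4, 128.3] [ 0.542 -0.113  0.03 ]
box [ 0.54454128 -0.10689133  1.15608682] -0.9867063164710999
```

View pics/w1.png

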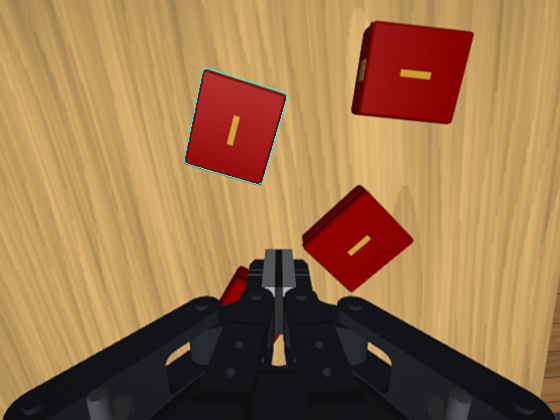

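The wrist picture shows the target box at (235,126) with a tight outline; the fingertips are at (280,255). Now a wrist look over the gap so that box and gap are measured by the same camera.

Request:
{"method": "drive_tool", "body": {"series": [[4.5, 0, 0, 0, 1], [4.5, 0, 0, 0, 1], [4.5, 0, 0, 0, 1], [4.5, 0, 0, 0, 1], [0, 0, 0, 0, 1], [0, 0, 0, 0, 1]]}}

```text
t: 4.15
eef_pos: [0.6066, 0.0088, 0.2314]
tool_rot: [0.0, 0.752, 0.659, -0.0]
contact_force: [-0.1, -1.3, 0.0]
gripper_width: 0.002
grasp_force: 0.0
```

```bash
python3 - <<'E'
from h import *
im=imaging.read_camera('wrist'); pr=projector('wrist'); o=readout.get_obs(); print(o['eef_pos'],o['tool_rot'],o['joint_vel'].round(3)); print('tcp px',pr(o['eef_pos'][None]))
M={}
for t in ['photo','planter','pad','coinbox']:
    for d in imaging.cut_out(t,'wrist'): 
        if d['conf']>.3:
            print(t,d['conf'],d['centre'],d['mask'].sum(),to_plane('wrist',d['centre'],.03)[0].round(3)); M.setdefault(t,d['mask'].astype(np.float32))
p0=(.581,.179,1.436)
x=p0
try:
    ok=1-cv2.dilate(np.clip(M['photo']+M['planter'],0,1),np.ones((3,3)))
    def f(x): return -(iou(M['photo'],hullmask(pr,place(PHO,*T(x,-.105,.088))))+iou(M['planter'],hullmask(pr,place(PLA,*T(x,-.105,-.088))))+iou(M['pad'],hullmask(pr,place(PAD,*x)),ok))
    x,v=nm(f,p0); print('pad joint',x,v)
    print('pad only',*nm(lambda x:-iou(M['pad'],hullmask(pr,place(PAD,*x)),ok),p0))
except Exception as e: print(e)
out=im.copy()
for P in (place(PHO,*T(x,-.105,.088)),place(PLA,*T(x,-.105,-.088)),place(PAD,*x)):
    cv2.polylines(out,[cv2.convexHull(np.round(pr(P)).astype(np.int32))],True,(0,255,255))
save('w2.png',out)
E
```

```text
[0.60659534 0.00708568 0.23121585] [ 3.08267295e-04  7.53062493e-01  6.57948788e-01 -4.23321123e-04] [ 0.019 -0.     0.022  0.003  0.003 -0.001 -0.001]
tcp px [[278.80141982 262.34969738]]
photo 0.75 [145.5, 121.0] 4751 [0.474 0.085 0.03 ]
planter 0.56 [314.5, 121.7] 4082 [0.653 0.06  0.03 ]
pad 0.68 [314.0, 121.7] 3977 [0.652 0.06  0.03 ]
pad 0.59 [231.1, 42.9] 9792 [0.578 0.147 0.03 ]
coinbox 0.91 [392.4, 224.1] 7159 [ 0.732 -0.068  0.03 ]
coinbox 0.57 [377.8, 350.1] 174 [ 0.707 -0.249  0.03 ]
pad joint [0.57816444 0.17829533 1.4318955 ] -1.9553879499435425
pad only [0.581 0.179 1.436] -0.0
```

View pics/w2.png

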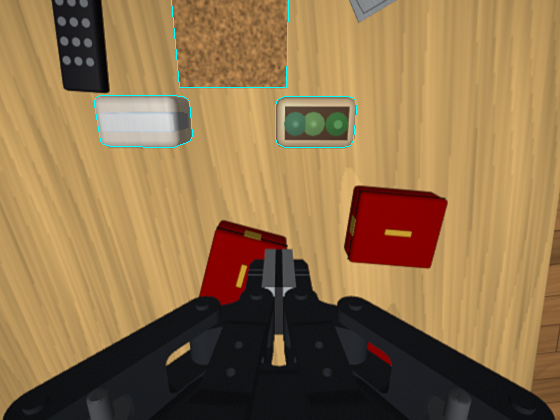

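Overlays fit the planter (314,121), photo block (145,121) and pad (231,43) tightly. In the pad frame the box is at (-287,-6) mm, yaw -0.276. I'll go down beside its right front.

Request:
{"method": "drive_tool", "body": {"series": [[-3.5, 1.2, 0, 0, 1], [-3.5, 1.2, 0, 0, 1], [-3.0, 1.2, 0, 0, 1], [0, 0, 4.5, 0, 1], [0, 0, 4.5, 0, 1], [0, 0, 4.5, 0, 1], [0, 0, 4.0, 0, 1], [0, 0, 0, 0, 1]]}}

```text
t: 5.2
eef_pos: [0.6243, -0.0963, 0.0507]
tool_rot: [-0.004, 0.753, 0.658, -0.004]
contact_force: [-0.7, 0.0, -0.2]
gripper_width: -0.001
grasp_force: 0.0
```

```bash
cat >> h.py <<'E'
PADW=np.array([.5782,.1783,1.4319])
def tcp():
    o=readout.get_obs(); q=o['tool_rot']; yaw=2*np.arctan2(q[2],q[1])
    return np.r_[inpad(o['eef_pos'],PADW)*1000,o['eef_pos'][2]*1000,np.degrees(yaw-PADW[2])].round(1), np.round(o['contact_force'],1)
def wbox(guess,ns=('wrist',),tol=60,name=None):
    """box pose in pad frame (mm, mm, rad) from guess in pad frame"""
    g=T(PADW,guess[0]/1000,guess[1]/1000)[:2]; g=(*g,PADW[2]+guess[2])
    for n in ns:
        im=imaging.read_camera(n); pr=projector(n); m=pick('coinbox',n,(g[0],g[1],.03),tol)
        if m is None: print(n,'none'); continue
        m0=m.copy(); ok=None
        if n=='wrist':  # ignore what the dark gripper hides
            dark=(im.max(2)<60)|((im.max(2).astype(int)-im.min(2)<25)&(im.max(2)<140)); dark[:200]=False
            ok=1-cv2.dilate(dark.astype(np.uint8),np.ones((5,5)))
        x,v=nm(lambda x:-iou(m,hullmask(pr,place(BOX,*x)),ok),g)
        print(n,'box',(inpad(x,PADW)*1000).round(1),round(x[2]-PADW[2],3),'iou',round(float(-v),3),'world',x.round(4))
        if name:
            out=im.copy(); cv2.polylines(out,[cv2.convexHull(np.round(pr(place(BOX,*x))).astype(np.int32))],True,(0,255,255)); save(name+n+'.png',out)
    print('tcp',*tcp())
E
python3 -c "
from h import *
wbox((-287,-6,-.276),('wrist','side'),60,'a')"
```

```text
wrist box [-283.5   -7.4] -0.274 iou 0.974 world [ 0.5463 -0.1035  1.1576]
side box [-287.   -6.] -0.276 iou 0.0 world [ 0.5444 -0.1068  1.1559]
tcp [-264.   -90.3   59.     0.3] [-0.6 -0.4  0.1]
```

View pics/awrist.png

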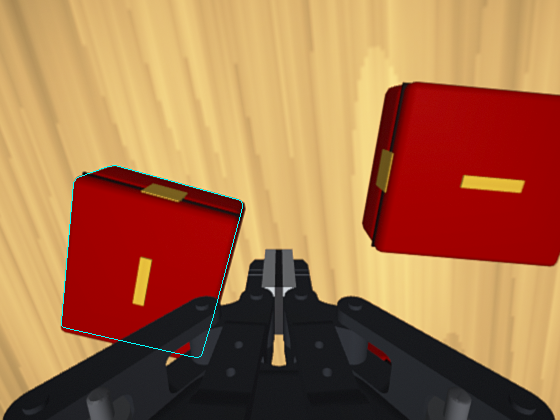

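Request:
{"method": "drive_tool", "body": {"series": [[0, 0, 2, 0, 1], [0, 0, 1.5, 0, 1], [0, 0, 0.5, 0, 1], [0, 0, 0, 0, 1], [0, -0.5, 0, 0, 1], [0, -0.5, 0, 0, 1], [0, -0.5, 0, 0, 1], [0, 0, 0, 0, 1]]}}

```text
t: 6.2
eef_pos: [0.6139, -0.0931, 0.0168]
tool_rot: [0.0, 0.752, 0.659, 0.0]
contact_force: [-0.0, 0.1, -0.1]
gripper_width: -0.002
grasp_force: 0.0
```

Request:
{"method": "drive_tool", "body": {"series": [[0, -0.4, 0, 0, 1], [0, -0.4, 0, 0, 1], [0, -0.4, 0, 0, 1], [0, -0.4, 0, 0, 1], [0, 0, 0, 0, 1], [0, 0, 0, 0, 1]]}}

```text
t: 6.8
eef_pos: [0.598, -0.0912, 0.0162]
tool_rot: [-0.0, 0.753, 0.659, -0.0]
contact_force: [1.5, -0.6, 0.7]
gripper_width: 0.001
grasp_force: 0.5
```

```bash
python3 -c "
from h import *
wbox((-283,-6,-.2),('wrist','scene'),80)"
```

```text
wrist box [-287.8    8.1] -0.189 iou 0.994 world [ 0.5303 -0.1056  1.2429]
scene box [-283.   -6.] -0.2 iou 0.0 world [ 0.545  -0.1028  1.2319]
tcp [-264.3  -57.    16.1    0.3] [ 0.4 -0.6  0.6]
```

```bash
python3 -c "
from h import *
wbox((-287,8,-.19),('wrist','scene','side'),40,'b')
for n in('scene','side'):
  for d in imaging.cut_out('coinbox',n): print(n,d['conf'],d['centre'],to_plane(n,d['centre'],.02)[0].round(3),proj(n,[.53,-.1056,.02]).round())
a=cv2.imread('pics/bwrist.png');b=cv2.imread('pics/sidex.png') 
"
```

```text
wrist none
scene box [-289.7    6.5] -0.157 iou 0.604 world [ 0.5317 -0.1077  1.2746]
side box [-287.3    3.2] -0.194 iou 0.973 world [ 0.5353 -0.1058  1.2382]
tcp [-264.2  -57.    16.1    0.3] [ 0.  -0.3 -1.1]
scene 0.97 [206.7, 218.0] [ 0.535 -0.129  0.02 ] [[216. 214.]]
scene 0.87 [168.5, 280.1] [ 0.672 -0.253  0.02 ] [[216. 214.]]
scene 0.74 [106.8, 248.0] [ 0.535 -0.353  0.02 ] [[216. 214.]]
scene 0.7 [263.8, 273.0] [ 0.732 -0.069  0.02 ] [[216. 214.]]
scene 0.33 [306.5, 224.6] [0.644 0.069 0.02 ] [[216. 214.]]
side 0.86 [330.1, 206.0] [ 0.53  -0.098  0.02 ] [[332. 204.]]
side 0.84 [329.4, 158.7] [ 0.643 -0.276  0.02 ] [[332. 204.]]
side 0.77 [381.0, 162.1] [ 0.533 -0.347  0.02 ] [[332. 204.]]
side 0.56 [247.7, 177.3] [ 0.743 -0.073  0.02 ] [[332. 204.]][ WARN:0@5.998] global loadsave.cpp:275 findDecoder imread_('pics/bwrist.png'): can't open/read file: check file path/integrity
[ WARN:0@5.998] global loadsave.cpp:275 findDecoder imread_('pics/sidex.png'): can't open/read file: check file path/integrity
```

Request:
{"method": "drive_tool", "body": {"series": [[0, 1.5, 0, 0, 1], [0, 1.0, -1.0, 0, 0], [0, 0, -4.5, 0, 0], [0, 0, -4.5, 0, 0], [-3.7, -2.8, -3, 5.6, 0], [-3.7, -2.8, 0, 5.6, 0], [-3.7, -2.8, 0, 0, 0], [0, 0, 0, 0, 0]]}}

```text
t: 8.2
eef_pos: [0.5139, -0.1852, 0.1438]
tool_rot: [0.0, 0.816, 0.579, -0.003]
contact_force: [0.3, -0.2, 0.3]
gripper_width: 0.498
grasp_force: 0.0
```

Request:
{"method": "drive_tool", "body": {"series": [[0, 0, 0, 0, 0], [0, 0, 0, 0, 0]]}}

```text
t: 8.4
eef_pos: [0.5208, -0.1789, 0.1441]
tool_rot: [0.0, 0.813, 0.582, 0.001]
contact_force: [0.2, 0.1, -0.4]
gripper_width: 0.501
grasp_force: 0.0
```

```bash
python3 -c "
from h import *
wbox((-287,8,-.19),('wrist','side'),60,'c')
"
```

```text
wrist box [-286.4    7.2] -0.193 iou 0.984 world [ 0.5315 -0.1043  1.239 ]
side box [-288.3    2.6] -0.187 iou 0.968 world [ 0.5357 -0.1068  1.2449]
tcp [-361.6    7.8  143.4  -10.8] [-0.6 -0.9 -0.7]
```

View pics/cwrist.png

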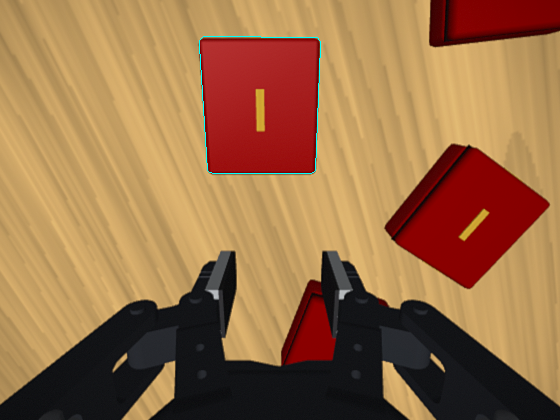

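The box at (260,105) is squarely ahead of the fingers, tight fit: (-286,7) mm, yaw -0.193. An arc of ~75 mm brings it to y≈0, yaw 0. Now down behind it.

Request:
{"method": "drive_tool", "body": {"series": [[-0.6, -1.4, 0, 0.2, 0.2], [0, 0, 4, 0, 0.2], [0, 0, 4, 0, 0.2], [0, 0, 3, 0, 0.2], [0, 0, 1.5, 0, 0.2], [0, 0, 0, 0, 0.2], [0, 0, 0, 0, 0.2]]}}

```text
t: 9.3
eef_pos: [0.5052, -0.1808, 0.0192]
tool_rot: [0.0, 0.814, 0.581, 0.0]
contact_force: [-0.2, 0.7, 1.2]
gripper_width: 0.399
grasp_force: 0.0
```

```bash
python3 -c "
from h import *
wbox((-287,8,-.19),('wrist',),80)
"
```

```text
wrist box [-288.2    6.9] -0.181 iou 0.989 world [ 0.5315 -0.1062  1.2505]
tcp [-366.1   22.    20.   -11.1] [ 1.  -0.6  0.5]
```

Request:
{"method": "drive_tool", "body": {"series": [[0.5, 0, 0, 0, 0.2], [0.5, 0, 0, 0, 0.2], [0.4, 0, 0, 0, 0.2], [0.3, 0, 0, 0, 0.2], [0, 0, 0, 0, 0.2]]}}

```text
t: 9.9
eef_pos: [0.5101, -0.1642, 0.0186]
tool_rot: [0.0, 0.814, 0.581, 0.0]
contact_force: [-0.1, 0.3, 0.2]
gripper_width: 0.396
grasp_force: 0.0
```

Request:
{"method": "drive_tool", "body": {"series": [[0.5, 0.08, 0, -0.73, 0.2], [0.5, 0.08, 0, -0.73, 0.2], [0.5, 0.08, 0, -0.73, 0.2], [0.5, 0.08, 0, -0.73, 0.2], [0.5, 0.08, 0, -0.73, 0.2], [0.5, 0.08, 0, -0.73, 0.2], [0, 0, 0, 0, 0.2]]}}

```text
t: 10.6
eef_pos: [0.5238, -0.1363, 0.0185]
tool_rot: [-0.0, 0.791, 0.612, 0.0]
contact_force: [-0.2, 0.6, -0.4]
gripper_width: 0.408
grasp_force: 0.0
```

```bash
python3 -c "
from h import *
wbox((-260,5,-.12),('wrist','side'),80)
"
```

```text
wrist box [-259.4    2.8] -0.11 iou 0.984 world [ 0.5395 -0.0782  1.3216]
side box [-260.    5.] -0.12 iou 0.0 world [ 0.5373 -0.0785  1.3119]
tcp [-320.3   10.6   18.5   -6.7] [ 0.  -0.3 -0.3]
```

Request:
{"method": "drive_tool", "body": {"series": [[0.5, 0.07, 0, -0.67, 0.2], [0.5, 0.07, 0, -0.67, 0.2], [0.5, 0.07, 0, -0.67, 0.2], [0.5, 0.07, 0, -0.67, 0.2], [0.5, 0.07, 0, -0.67, 0.2], [0.5, 0.07, 0, -0.67, 0.2], [0.5, 0.07, 0, -0.67, 0.2], [0, 0, 0, 0, 0.2]]}}

```text
t: 11.6
eef_pos: [0.5361, -0.1033, 0.0185]
tool_rot: [-0.0, 0.765, 0.644, 0.0]
contact_force: [0.1, -0.5, -0.6]
gripper_width: 0.398
grasp_force: 0.0
```

```bash
python3 -c "
from h import *
wbox((-226,1,-.04),('wrist','side'),80,'d')
im=imaging.read_camera('wrist');M={};pr=projector('wrist')
for t in('photo','planter'):
    l=[d for d in imaging.cut_out(t,'wrist') if d['mask'].sum()>1500]
    for d in l: print(t,d['conf'],d['centre'],d['mask'].sum())
"
```

```text
wrist box [-2.244e+02  2.000e-01] -0.033 iou 0.984 world [ 0.5469 -0.0439  1.3987]
side box [-226.    1.] -0.04 iou 0.0 world [ 0.5459 -0.0454  1.3919]
tcp [-286.     2.8   18.6   -2. ] [-0.1 -0.3 -0.1]
```

View pics/dwrist.png

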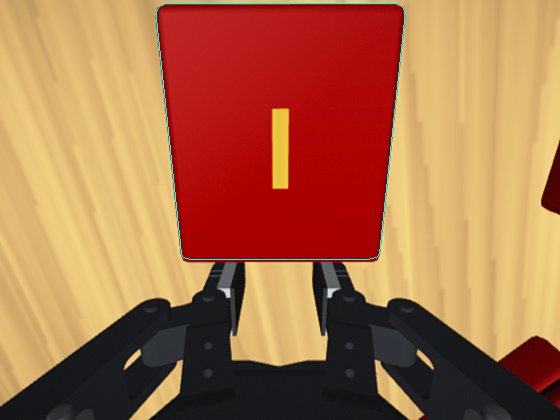

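The box outline fits tightly, top at rows 5–260, fingers flush at (225,265)/(330,265). Finish the turn, then back up for a joint look at box and gap.

Request:
{"method": "drive_tool", "body": {"series": [[0.5, 0.07, 0, -0.67, 0.2], [0.5, 0.07, 0, -0.67, 0.2], [0.5, 0.07, 0, -0.67, 0.2], [0, 0, 0, 0, 0.2], [-1.5, 0, 0, 0, 0.2], [0, 0, -4.5, 0, 0.2], [0, 0, -4.5, 0, 0.2], [0, 0, -4.5, 0, 0.2]]}}

```text
t: 12.75
eef_pos: [0.5374, -0.1063, 0.1548]
tool_rot: [-0.0, 0.755, 0.656, -0.0]
contact_force: [1.6, 0.2, 0.5]
gripper_width: 0.401
grasp_force: 0.0
```

Request:
{"method": "drive_tool", "body": {"series": [[0, 0, -4.5, 0, 0.2], [0, 0, 0, 0, 0.2], [0, 0, 0, 0, 0.2], [0, 0, 0, 0, 0.2]]}}

```text
t: 13.15
eef_pos: [0.537, -0.1058, 0.1972]
tool_rot: [-0.001, 0.755, 0.656, -0.001]
contact_force: [-0.8, 0.7, -0.8]
gripper_width: 0.398
grasp_force: 0.0
```

```bash
cat > joint.py <<'E'
from h import *
import sys
g=[float(a) for a in sys.argv[1:4]]
wbox(g,('wrist','side'),60)
im=imaging.read_camera('wrist'); pr=projector('wrist'); M={}
for t,s in(('photo',.088),('planter',-.088)):
    X=T(PADW,-.105,s); m=pick(t,'wrist',(X[0],X[1],.03),50)
    if m is not None: M[t]=m; print(t,m.sum())
x,v=nm(lambda x:-sum(iou(M[t],hullmask(pr,place(P,*T(x,-.105,s)))) for t,s,P in(('photo',.088,PHO),('planter',-.088,PLA)) if t in M),PADW)
print('pad now',x,v)
out=im.copy()
for P in (place(PHO,*T(x,-.105,.088)),place(PLA,*T(x,-.105,-.088)),place(PAD,*x)):
    cv2.polylines(out,[cv2.convexHull(np.round(pr(P)).astype(np.int32))],True,(0,255,255))
save('j.png',out)
E
python3 joint.py -210 0 0
```

```text
wrist box [-2.087e+02  1.000e-01] 0.0 iou 0.989 world [ 0.5492 -0.0283  1.4321]
side box [-210.6   -5.6] 0.013 iou 0.901 world [ 0.5546 -0.031   1.4446]
tcp [-286.3    1.2  197.     0. ] [ 1.  -0.3  0.3]
photo 1259.0
planter 1093.0
pad now [0.57799113 0.18072547 1.4354705 ] -1.9195644855499268
```

View pics/j.png

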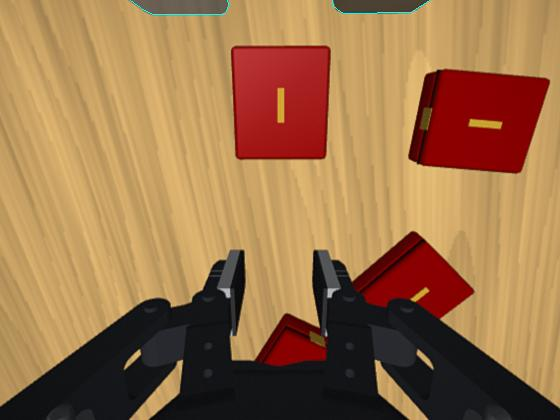

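Box (281,102) is centred between the photo edge (228) and planter edge (333): mid 280.5. Down again and push straight.

Request:
{"method": "drive_tool", "body": {"series": [[0, 0.1, 4.5, 0, 0.2], [0, 0, 4.5, 0, 0.2], [0, 0, 4.5, 0, 0.2], [0, 0, 3, 0, 0.2], [0, 0, 1.3, 0, 0.2], [0, 0, 0, 0, 0.2], [0.5, 0, 0, 0, 0.2], [0.5, 0, 0, 0, 0.2]]}}

```text
t: 14.3
eef_pos: [0.5421, -0.095, 0.0222]
tool_rot: [0.001, 0.755, 0.656, 0.001]
contact_force: [-0.6, -0.4, 0.1]
gripper_width: 0.403
grasp_force: 0.0
```

Request:
{"method": "drive_tool", "body": {"series": [[0.4, 0, 0, 0, 0.2], [0.4, 0, 0, 0, 0.2], [0.4, 0, 0, 0, 0.2], [0.4, 0, 0, 0, 0.2], [0.4, 0, 0, 0, 0.2], [0.4, 0, 0, 0, 0.2], [0.4, 0, 0, 0, 0.2], [0, 0, 0, 0, 0.2]]}}

```text
t: 15.1
eef_pos: [0.5445, -0.0662, 0.0204]
tool_rot: [-0.0, 0.754, 0.657, 0.0]
contact_force: [0.6, -0.1, 0.4]
gripper_width: 0.396
grasp_force: 0.6
```

```bash
python3 joint.py -188 0 0
```

```text
wrist box [-186.5    0.9] 0.004 iou 0.981 world [ 0.5515 -0.0063  1.4354]
side none
tcp [-2.471e+02 -1.000e-01  2.010e+01  1.000e-01] [-0.7  0.5  0.7]
pad now [0.5782 0.1783 1.4319] 0.0
```

Request:
{"method": "drive_tool", "body": {"series": [[0.4, 0, 0, 0, 0.2], [0.4, 0, 0, 0, 0.2], [0.4, 0, 0, 0, 0.2], [0.4, 0, 0, 0, 0.2], [0.4, 0, 0, 0, 0.2], [0.4, 0, 0, 0, 0.2], [0, 0, 0, 0, 0.2]]}}

```text
t: 16.15
eef_pos: [0.548, -0.0426, 0.0206]
tool_rot: [-0.0, 0.754, 0.657, 0.0]
contact_force: [0.8, -0.1, -1.2]
gripper_width: 0.4
grasp_force: 0.0
```

```bash
python3 joint.py -162 0 0
```

```text
wrist box [-162.6    0.5] -0.003 iou 0.982 world [0.5552 0.0173 1.4285]
side box [-162.9   -4.8] 0.001 iou 0.81 world [0.5604 0.0163 1.4326]
tcp [-224.    -0.8   20.6    0. ] [-0.1  0.4  0.3]
pad now [0.5782 0.1783 1.4319] 0.0
```

Request:
{"method": "drive_tool", "body": {"series": [[0.4, 0, 0, 0, 0.2], [0.4, 0, 0, 0, 0.2], [0.4, 0, 0, 0, 0.2], [0.4, 0, 0, 0, 0.2], [0.4, 0, 0, 0, 0.2], [0.4, 0, 0, 0, 0.2], [0.4, 0, 0, 0, 0.2], [0, 0, 0, 0, 0.2]]}}

```text
t: 17.3
eef_pos: [0.5517, -0.0147, 0.0205]
tool_rot: [-0.0, 0.754, 0.657, 0.0]
contact_force: [-0.0, 0.3, 0.8]
gripper_width: 0.4
grasp_force: 0.0
```

```bash
python3 joint.py -134 0 0
```

```text
wrist box [-134.7    0.6] -0.0 iou 0.984 world [0.559  0.0449 1.4314]
side box [-134.   -0.] 0.0 iou 0.0 world [0.5596 0.0456 1.4319]
tcp [-195.8   -0.6   20.5    0. ] [ 0.4 -0.2  0.3]
planter 21671.0
pad now [0.58066183 0.17798017 1.45031045] -0.9797743558883667
```

Request:
{"method": "drive_tool", "body": {"series": [[0.4, 0, 0, 0, 0.2], [0.4, 0, 0, 0, 0.2], [0.4, 0, 0, 0, 0.2], [0.4, 0, 0, 0, 0.2], [0.4, 0, 0, 0, 0.2], [0.4, 0, 0, 0, 0.2], [0.4, 0, 0, 0, 0.2]]}}

```text
t: 18.35
eef_pos: [0.5554, 0.0121, 0.0204]
tool_rot: [-0.0, 0.754, 0.656, -0.0]
contact_force: [0.1, -2.4, -1.0]
gripper_width: 0.401
grasp_force: 0.8
```

Request:
{"method": "drive_tool", "body": {"series": [[0.4, 0, 0, 0, 0.2], [0.4, 0, 0, 0, 0.2], [0.4, 0, 0, 0, 0.2], [0.4, 0, 0, 0, 0.2], [0.4, 0, 0, 0, 0.2], [0.4, 0, 0, 0, 0.2], [0, 0, 0, 0, 0.2]]}}

```text
t: 19.05
eef_pos: [0.559, 0.0366, 0.0206]
tool_rot: [-0.0, 0.754, 0.657, 0.0]
contact_force: [-0.8, -0.2, 0.4]
gripper_width: 0.397
grasp_force: 0.0
```

```bash
python3 -c "
from h import *
wbox((-83,0,0),('wrist','side'),80,'e')"
```

```text
wrist box [-83.    0.6] 0.001 iou 0.989 world [0.5661 0.0962 1.4324]
side box [-83.   0.] 0.0 iou 0.0 world [0.5667 0.0961 1.4319]
tcp [-143.9   -0.7   20.6    0. ] [-0.1  0.1 -0.4]
```

View pics/ewrist.png

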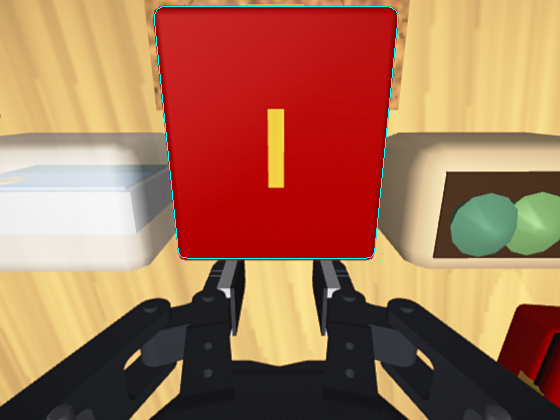

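The box is in the gap, clear on both sides (photo edge ~(165), planter edge ~(385)), no force. I narrow the fingers so the knuckles also clear the blocks, then push on.

Request:
{"method": "drive_tool", "body": {"series": [[-0.5, 0, 0, 0, 0.7], [0, -0.1, 0, 0, 0.7], [0, 0, 0, 0, 0.7], [0.5, 0, 0, 0, 0.7], [0.4, 0, 0, 0, 0.7], [0.4, 0, 0, 0, 0.7], [0.4, 0, 0, 0, 0.7], [0.4, 0, 0, 0, 0.7]]}}

```text
t: 20.05
eef_pos: [0.56, 0.0515, 0.0205]
tool_rot: [0.0, 0.754, 0.656, -0.0]
contact_force: [-0.1, -2.1, 1.6]
gripper_width: 0.149
grasp_force: 1.5
```

Request:
{"method": "drive_tool", "body": {"series": [[0.4, 0, 0, 0, 0.7], [0.4, 0, 0, 0, 0.7], [0.4, 0, 0, 0, 0.7], [0.4, 0, 0, 0, 0.7], [0.4, 0, 0, 0, 0.7], [0.4, 0, 0, 0, 0.7], [0, 0, 0, 0, 0.7]]}}

```text
t: 20.75
eef_pos: [0.5635, 0.0767, 0.0205]
tool_rot: [-0.0, 0.754, 0.657, 0.001]
contact_force: [-0.2, -0.0, 0.1]
gripper_width: 0.154
grasp_force: 0.0
```

```bash
python3 -c "
from h import *
wbox((-43,0,0),('wrist','side'),80,'f')"
```

```text
wrist box [-42.5   0.8] -0.0 iou 0.988 world [0.5716 0.1364 1.4317]
side box [-42.7  -3.5] -0.001 iou 0.968 world [0.5757 0.1355 1.431 ]
tcp [-103.5    0.6   20.4    0. ] [-0.1  0.4  0.3]
```

Request:
{"method": "drive_tool", "body": {"series": [[0.4, 0, 0, 0, 0.7], [0.4, 0, 0, 0, 0.7], [0.4, 0, 0, 0, 0.7], [0.4, 0, 0, 0, 0.7], [0.4, 0, 0, 0, 0.7], [0.4, 0, 0, 0, 0.7], [0.4, 0, 0, 0, 0.7]]}}

```text
t: 21.65
eef_pos: [0.5672, 0.1035, 0.0204]
tool_rot: [-0.0, 0.754, 0.656, 0.0]
contact_force: [0.0, -2.0, 0.5]
gripper_width: 0.15
grasp_force: 0.7
```

Request:
{"method": "drive_tool", "body": {"series": [[0.4, 0, 0, 0, 0.7], [0.4, 0, 0, 0, 0.7], [0.4, 0, 0, 0, 0.7], [0.2, 0, 0, 0, 0.7], [0, 0, 0, 0, 0.7], [-0.5, 0, 0, 0, 0.7], [-0.5, 0, 0, 0, 0.7], [0, 0, -2, 0, 0.7]]}}

```text
t: 22.45
eef_pos: [0.5658, 0.1047, 0.0385]
tool_rot: [-0.001, 0.755, 0.656, -0.002]
contact_force: [-0.8, -0.3, -1.3]
gripper_width: 0.146
grasp_force: 0.0
```

Request:
{"method": "drive_tool", "body": {"series": [[0, 0, -4, 0, 0.7], [0, 0, -4, 0, 0.7], [-1, 0, -4, 0, 0.7], [-3, 0, -3, 0, 0.7], [-3, 0, 0, 0, 0.7], [0, 0, 0, 0, 0.7], [0, 0, 0, 0, 0.7], [0, 0, 0, 0, 0.7]]}}

```text
t: 23.25
eef_pos: [0.5578, 0.0384, 0.1902]
tool_rot: [-0.0, 0.754, 0.657, -0.0]
contact_force: [1.0, 0.7, 0.2]
gripper_width: 0.153
grasp_force: 0.0
```

```bash
python3 -c "
from h import *
wbox((0,0,0),('wrist','side'),80)
im=imaging.read_camera('wrist');pr=projector('wrist')
cv2.polylines(im,[cv2.convexHull(np.round(pr(place(PAD,*PADW))).astype(np.int32))],True,(0,255,255))
im2=imaging.read_camera('side');save('g.png',np.hstack([im[:,:,:],im2])[:, :])
g=cv2.imread('pics/g.png');cv2.imwrite('pics/g.png',cv2.resize(g,(800,300),interpolation=cv2.INTER_AREA))"
```

```text
wrist box [-0.4  1.2] 0.001 iou 0.99 world [0.577  0.1781 1.433 ]
side box [-0.4 -2.5] 0.013 iou 0.979 world [0.5806 0.1776 1.4447]
tcp [-1.411e+02  8.000e-01  1.901e+02  1.000e-01] [ 0.5  0.3 -0.1]
```

View pics/g.png

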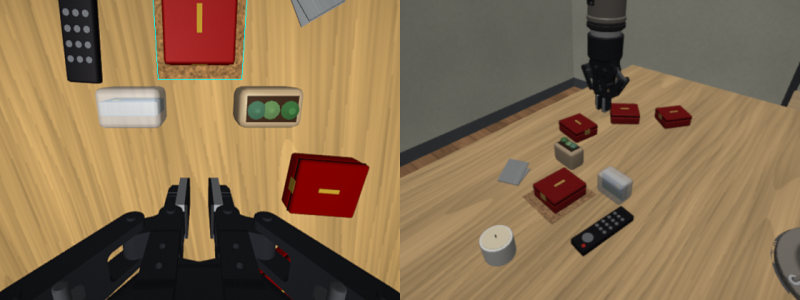

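The box stands centred on the cork pad (wrist (200,30), side (558,190)) with a cork margin all round; remote, clip and candle are undisturbed and the arm is clear.

```bash
python3 -c "
from station import hand_in
print(hand_in())"
```

```text
the job is handed in; nothing more can be done
None
```

I pushed the coin box through the gap and it stands flat, centred on the cork pad to within about 1 mm by the wrist camera; the remote, clip and candle look undisturbed in the final pictures, and the job is handed in at about 23 s of 54 s (no verdict was returned).

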